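# Turn the colony-viewing plate to its white side under the reagent shelf

## Task

Two reversible colony-viewing plates lie black side up beneath the low glass shelf. Turn the one on the blue stand right over on its hinge, by its red roller grip, so that it lies flat with its white side up, and let go. Leave the plate on the green stand as it lies, and do not bump the glass shelf.

Things in the scene. Friction and masses are not known exactly. Their poses are not given: they have to be found in the camera images.
- blue_grip (a point): Centre of the red roller grip (16 mm diameter, 44 mm long, spins freely on its rod) of the plate on the BLUE stand, in front of the shelf, 50 mm above the bare table at the start; grip it from above. Axes are the plate's: x along roller and hinge, away from the robot; y from hinge to grip; z out of the black face. The level hinge axis is 50 mm above the table, 65 mm from this point along -y.
- blue_plate (a joint): Angle of that plate, rad: 0 flat to the left (larger y), black up (start); 1.57 upright; 3.14 flat to the right, white up (end stop). Its grip so travels a half circle over the top. Plate about 0.15 kg, 130 x 82 x 8 mm, begins 35 mm beyond the grip's centre; stand's foot 150 x 180 x 6 mm, begins 25 mm beyond it. Damped hinge: let go, the plate sinks slowly to the side it leans to.
- green_plate (a joint): Angle of the like plate on the GREEN stand, which stands left or right of the blue one, about 0.3 m from it, under the same shelf: 0 flat to the left, black face up. It must stay there.
- shelf: Fixed low glass shelf over both plates. Origin on the table under its centre; x away from the robot, y along it. Board 660 mm long, from 84 mm before to 80 mm behind the origin, underside 158 mm and top 174 mm above the table; end panels at y = +-325 mm. Pots up to 240 mm high stand at the ends of its rear half. Its front edge lies 62 to 68 mm beyond the blue grip's centre.

How it is judged:
By the outcome, as a careful person would: the job done as asked, in the order asked, and still so for the second after the job is handed in, with the robot touching nothing.
It also fails if it takes over 40 s, if anything falls off the work surface, if the arm or the gripper's body presses on something with over 40 N, if the wrist force passes 120 N, or if a joint passes its speed limit or range.

## Robot

A 6-joint arm with a two-finger parallel gripper is mounted at the origin on the work surface. World frame = base frame: x ahead of the robot, y to its left, z up, the work surface at z = 0. Lengths are in m, angles in degrees, forces in N, time in s.
With the tool pointing down it reaches from about 0.375 to 0.9 m from the base axis. Payload 3.1 kg.
Tool frame: the origin (TCP) lies on the centre line of the jaws, within the pads' length; the fingertips stand 25 mm ahead of it and the grasp point (between the pads) lies 6 mm ahead of it; z points along the fingers, y is the line along which they close (so a half turn about z gives the same grasp; the last joint's range is limited). The gripper opens to 87 mm and grips with 3 to 60 N. Pads are 19 mm wide; open, the fingers measure 117 mm over their backs; the gripper's body (75 mm by 190 mm) begins 51 mm behind the grasp point.
Start: joints at [-84.082, 30.224, 82.088, -0, 67.689, -10.227], TCP at [0.174, -0.6, 0.248] pointing down, gripper open.
Joint ranges: [-176.69, 176.69], [-43.24, 126.21], [12.49, 139.97], [-82, 262], [0, 151.66], [-163.58, 163.58]. Speed limits (degrees/s): [159.86, 159.86, 180, 180, 180, 180].

## Interface

Orientations are given as a 3x3 rotation matrix whose columns are the frame's x, y, z axes.
In Python, from rig import * gives the robot as it stands.
- The arm moves only by the tool step_arm, never from a script. Its argument "steps" is a list of rows, each a list of 7 numbers: the shift along the tool's x, y, z normalised to -1 to 1, where 1 is 0.3 m, then the turn, a rotation vector about the tool's x, y, z normalised to -1 to 1, where 1 is 45 degrees, then the gripper's target within -1 to 1 (shut at 1, half-way at 0, fully open at -1). A call has 1 to 8 rows; each row is the pose to reach, as a shift and turn from the pose commanded when the call began, along the tool's axes at that moment; what a row does not reach only later rows make up. A row lasts 1/12 s, in which the tool goes at most 41.7 mm and 7.16 degrees, less where a joint would pass 70% of its speed; a pose out of reach is approached as far as the arm can. A call with a number of a shift or a turn outside -1 to 1 is refused whole. A call with a gripper value outside its range is refused whole. The fingers move at their own pace and stop on an object; the grip force is fixed at half the most. Time passes only in rows, so rows that repeat a pose let the fingers close. It gives the time, the measured TCP pose, the force, the opening and the grip force at its end, in the units of the state.
- read_state(): the state, without advancing time (a new reading comes with each control period).
- capture(name): name is "side" or "top" or "wrist"; returns a dict with "image" (400x640x3 uint8, red, green, blue), "vertical_fov" (degrees; the focal length in pixels is half the picture's height over the tangent of half this angle, whatever the lens; pixels are square), "cx", "cy" (the principal point, pixels), "world_from_camera" (4x4, takes a point from camera to world coordinates); the wrist camera has in their place "T_tool_cam" (4x4, takes a point from camera to tool coordinates, whose origin is the TCP and whose axes are the flange's). Camera axes: x right, y down, z forward; pixel columns grow to the right and rows downward; lengths in m; the calibration is good to about 2 mm. A picture is of the moment at which its call begins: read the wrist's pose just before it. There is no depth.
- hand_in(): hands the job in; it is judged then, once.
The state is a dict: "time_s": time; "joint_positions": joint angles; "qvel": joint speeds; "tau": joint torques, N m; "position": TCP position; "tcp_rot": TCP orientation; "force": force on the tool from outside, world axes, zero at the start; "moment": the same for the moment, N m; "opening": opening from 0.0 (shut) to 1.0 (fully open); "grasp_force": force on a finger pad.
Only numpy, scipy, OpenCV 4.12 (cv2) and the standard library are available. Lean on these libraries where they do the work, as an engineer would, in place of code of your own. Each camera call takes 0.05 s, during which the arm holds its last target. There are 200 camera calls.

## Working session

There is one attempt and no reset: what is moved stays moved. The work goes in short steps, Python scripts to look and compute and a tool call to move; the robot and the scene stay as the last step left them, time stands still between calls to the robot, and variables do not carry over. Pictures are saved under pics/ and viewed, at most 10 in all, crops included, and the job is handed in when it is done.

Besides the shell and the picture viewer there is one more tool, called after ">>>" as name(argument=value, ...), one argument or row to a line, values as JSON. step_arm: Moves the arm, as the interface text tells. Scaled input: -1 to 1 covers 0.3 m each way for a shift and 45 degrees each way for a turn. Its arguments: {"type":"object","properties":{"steps":{"type":"array"}},"required":["steps"]}

```bash
mkdir -p pics; python3 - <<'E'
from rig import *
import cv2,numpy as np,pickle
d={}
for n in("side","top"):
    c=capture(n); d[n]=c; print(n,c["vertical_fov"],c["cx"],c["cy"],np.round(c["world_from_camera"],3).tolist())
pickle.dump(d,open("c.pkl","wb"))
cv2.imwrite("pics/a.png",cv2.resize(np.hstack([d["side"]["image"],d["top"]["image"]]),(800,250))[:,:,::-1])
cv2.imwrite("pics/t.png",d["top"]["image"][:,:,::-1])
cv2.imwrite("pics/s.png",d["side"]["image"][:,:,::-1])
s=read_state();print(s["position"],np.round(s["tcp_rot"],3).tolist(),s["opening"],s["time_s"])
E
```

```text
side 44.77903536326406 325.8302426735046 203.08183849418424 [[0.081, -0.948, 0.308, 0.314], [-0.997, -0.075, 0.033, -0.004], [-0.008, -0.31, -0.951, 0.885], [0.0, 0.0, 0.0, 1.0]]
top 57.81010905392696 320.94758356616734 197.35466133125075 [[-0.024, -0.992, 0.127, 0.491], [-1.0, 0.023, -0.003, 0.021], [-0.0, -0.127, -0.992, 0.72], [0.0, 0.0, 0.0, 1.0]]
[ 0.17377384 -0.59974099  0.24668151] [[0.961, 0.278, -0.0], [0.278, -0.961, 0.002], [0.0, -0.002, -1.0]] 1.0031161079193924 0.1
```

View pics/t.png

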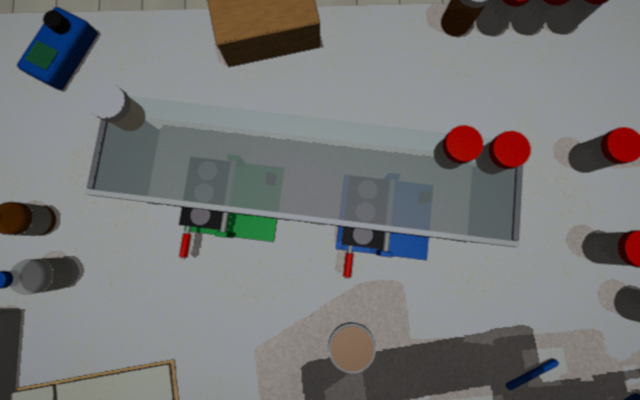

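View pics/s.png

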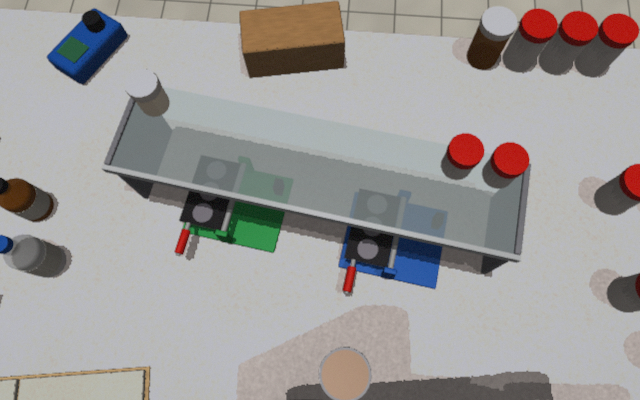

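The top view shows the blue plate's red grip at about (348,264), with its plate to the left of the hinge. The green plate's grip is at about (185,245), and the shelf's front edge runs from (90,193) to (518,242). In the side view the blue grip is at about (349,278).

```bash
cat > h.py <<'E'
import numpy as np,cv2
def ray(c,p):
    f=200/np.tan(np.radians(c["vertical_fov"]/2)); T=c["world_from_camera"]
    return T[:3,3],T[:3,:3]@np.array([(p[0]-c["cx"])/f,(p[1]-c["cy"])/f,1])
def onz(c,p,z):
    o,d=ray(c,p); return o+d*(z-o[2])/d[2]
def tri(ca,pa,cb,pb):
    A=[];b=[]
    for c,p in((ca,pa),(cb,pb)):
        o,d=ray(c,p); d/=np.linalg.norm(d); P=np.eye(3)-np.outer(d,d); A.append(P); b.append(P@o)
    return np.linalg.lstsq(np.vstack(A),np.hstack(b),rcond=None)[0]
def mask(c,lo,hi,win):
    h=cv2.cvtColor(c["image"],cv2.COLOR_RGB2HSV); m=cv2.inRange(h,lo,hi)
    if lo[0]==0: m|=cv2.inRange(h,(170,)+lo[1:],(180,)+hi[1:])
    w=np.zeros_like(m); x0,y0,x1,y1=win; w[y0:y1,x0:x1]=m[y0:y1,x0:x1]; return w
def big(m):
    return max(cv2.findContours(m,0,2)[0],key=cv2.contourArea)
E
python3 - <<'E'
from h import *; import pickle
d=pickle.load(open("c.pkl","rb"));np.set_printoptions(precision=4,suppress=True)
pc={}
for n,win,bw,gw in(("top",(330,240,365,290),(330,225,440,270),(170,225,200,270)),("side",(330,255,370,305),(330,225,450,300),(165,220,195,265))):
    c=d[n]
    for k,w in(("blue",win),("green",gw)):
        r=cv2.minAreaRect(big(mask(c,(0,120,60),(10,255,255),w))); b=cv2.boxPoints(r)
        b=b[np.argsort(b[:,1])]; e0=b[:2].mean(0); e1=b[2:].mean(0)
        P0,P1=onz(c,e0,.05),onz(c,e1,.05); v=P0-P1
        pc[n,k]=(e0,e1)
        print(n,k,r,"ctr",(P0+P1)/2,"len",np.linalg.norm(v),"yaw",np.degrees(np.arctan2(v[1],v[0])))
    q=cv2.approxPolyDP(big(mask(c,(105,120,60),(125,255,255),bw)),3,True)[:,0]
    print(n,"foot",[(tuple(map(int,p)),onz(c,p,.006)[:2].round(4).tolist()) for p in q])
for k in("blue","green"):
    a,b=[tri(d["top"],pc["top",k][i],d["side"],pc["side",k][i]) for i in(0,1)]
    print(k,"tri",a,b,(a+b)/2)
c=d["top"]
for n,l,r in(("top",(90,193),(518,242)),("side",(107,169),(519,259))):
    L,R=onz(d[n],l,.174),onz(d[n],r,.174); v=L-R; print(n,L,R,np.linalg.norm(v),"shelf yaw",np.degrees(np.arctan2(-v[0],v[1])))
E
python3 -c "
from rig import *;c=capture('wrist');import numpy as np;print(np.round(c['T_tool_cam'],3).tolist())"
```

```text
top blue ((347.8514709472656, 264.4851379394531), (7.562282562255859, 23.482877731323242), 5.710593223571777) ctr [ 0.452  -0.0269  0.05  ] len 0.042192901870742996 yaw -7.678486511517841
top green ((184.50399780273438, 245.22801208496094), (7.692074775695801, 23.70232391357422), 10.30484676361084) ctr [0.4938 0.2715 0.05  ] len 0.042802230913598714 yaw -9.069958851576187
top foot [((380, 251), [0.4738, -0.0936]), ((381, 255), [0.466, -0.0952]), ((425, 259), [0.4563, -0.1805]), ((427, 237), [0.4988, -0.1869]), ((391, 233), [0.5082, -0.1168]), ((389, 250), [0.4753, -0.1113])]
side blue ((349.1170959472656, 278.4536437988281), (8.52085018157959, 25.143491744995117), 12.094757080078125) ctr [ 0.4522 -0.0263  0.05  ] len 0.04344622569055006 yaw -8.236067171300169
side green ((182.15000915527344, 241.0500030517578), (7.905693054199219, 24.6657657623291), 18.434947967529297) ctr [0.4947 0.2724 0.05  ] len 0.04356857574062103 yaw -8.520451523310085
side foot [((355, 264), [0.4865, -0.0364]), ((359, 271), [0.4742, -0.0444]), ((381, 276), [0.4683, -0.0847]), ((386, 272), [0.4763, -0.0934]), ((395, 279), [0.4649, -0.1102]), ((434, 287), [0.4561, -0.1806]), ((441, 247), [0.5308, -0.1926]), ((399, 238), [0.5417, -0.1148]), ((392, 269), [0.4827, -0.1041]), ((357, 261), [0.4923, -0.0397])]
blue tri [ 0.473  -0.0294  0.0536] [ 0.4309 -0.0237  0.049 ] [ 0.4519 -0.0265  0.0513]
green tri [0.5149 0.267  0.0548] [0.4728 0.2748 0.0513] [0.4938 0.2709 0.0531]
top [0.5755 0.371  0.174 ] [ 0.4862 -0.2737  0.174 ] 0.6508645040926221 shelf yaw -7.880063106912802
side [0.574  0.3704 0.174 ] [ 0.4804 -0.2715  0.174 ] 0.6487075091812553 shelf yaw -8.299979778468481
[[-0.001, -0.969, -0.247, 0.068], [1.0, -0.001, -0.001, -0.0], [0.0, -0.247, 0.969, -0.137], [0.0, 0.0, 0.0, 1.0]]
```

The roller centre is at (0.452, -0.0265, 0.05) with the plate yaw about -8°. I'll grip with the tool's x axis toward the robot (yaw 172°), which keeps the wrist camera off the shelf.

```bash
cat > go.py <<'E'
import sys,numpy as np
from rig import *
from scipy.spatial.transform import Rotation as R
def goalR(y):
    y=np.radians(y);c,s=np.cos(y),np.sin(y)
    return np.array([[c,s,0],[s,-c,0],[0,0,-1]])
def row(p,y,s):
    A=s["tcp_rot"]; return np.round(np.r_[A.T@(np.array(p)-s["position"])/.3, np.degrees(R.from_matrix(A.T@goalR(y)).as_rotvec())/45],3).tolist()
if __name__=="__main__":
    s=read_state(); v=list(map(float,sys.argv[1:]))
    print(s["time_s"],s["position"].round(4),s["force"].round(1),s["joint_positions"])
    for i in range(0,len(v),4): print(row(v[i:i+3],v[i+3],s))
E
python3 go.py .244 -.457 .26 55
python3 - <<'E'
import numpy as np
from go import goalR
# chained ideal rows for the next three calls
P=[(.244,-.457,.26,55),(.313,-.313,.26,94),(.383,-.170,.26,133),(.449,-.0265,.26,172)]
for a,b in zip(P,P[1:]): print((goalR(a[3]).T@(np.array(b[:3])-a[:3])/.3).round(3), (b[3]-a[3])/-45)
E
```

```text
0.15 [ 0.1738 -0.5998  0.2468] [-0.4 -0.7 -0.6] [-8.40809128e+01  3.02658930e+01  8.21389169e+01 -5.46922103e-04
  6.76903230e+01 -1.02269769e+01]
[0.357, -0.392, -0.043, -0.002, -0.001, -0.863]
[ 0.525 -0.087  0.   ] -0.8666666666666667
[0.459 0.266 0.   ] -0.8666666666666667
[0.2   0.487 0.   ] -0.8666666666666667
```

>>> step_arm(
  steps=[
    [0.357,-0.392,-0.043,0,0,-0.863,-1],
    [0.357,-0.392,-0.043,0,0,-0.863,-1],
    [0.357,-0.392,-0.043,0,0,-0.863,-1],
    [0.357,-0.392,-0.043,0,0,-0.863,-1],
    [0.357,-0.392,-0.043,0,0,-0.863,-1],
    [0.357,-0.392,-0.043,0,0,-0.863,-1],
    [0.357,-0.392,-0.043,0,0,-0.863,-1],
  ],
)

```text
time_s: 0.73
position: [0.2444, -0.4568, 0.2606]
tcp_rot: [[0.572, 0.82, -0.0], [0.82, -0.572, -0.0], [-0.0, 0.0, -1.0]]
force: [-0.5, 0.3, -0.0]
opening: 0.998
grasp_force: 0.0
```

>>> step_arm(
  steps=[
    [0.525,-0.087,0,0,0,-0.867,-1],
    [0.525,-0.087,0,0,0,-0.867,-1],
    [0.525,-0.087,0,0,0,-0.867,-1],
    [0.525,-0.087,0,0,0,-0.867,-1],
    [0.525,-0.087,0,0,0,-0.867,-1],
    [0.525,-0.087,0,0,0,-0.867,-1],
    [0.525,-0.087,0,0,0,-0.867,-1],
  ],
)

```text
time_s: 1.32
position: [0.3133, -0.3133, 0.2605]
tcp_rot: [[-0.07, 0.998, 0.0], [0.998, 0.07, -0.0], [-0.0, 0.0, -1.0]]
force: [0.1, 0.0, 0.1]
opening: 0.997
grasp_force: 0.0
```

>>> step_arm(
  steps=[
    [0.459,0.266,0,0,0,-0.867,-1],
    [0.459,0.266,0,0,0,-0.867,-1],
    [0.459,0.266,0,0,0,-0.867,-1],
    [0.459,0.266,0,0,0,-0.867,-1],
    [0.459,0.266,0,0,0,-0.867,-1],
    [0.459,0.266,0,0,0,-0.867,-1],
    [0.459,0.266,0,0,0,-0.867,-1],
  ],
)

```text
time_s: 1.9
position: [0.3834, -0.1706, 0.2604]
tcp_rot: [[-0.681, 0.732, 0.0], [0.732, 0.681, -0.0], [-0.0, 0.0, -1.0]]
force: [0.1, -0.3, 0.3]
opening: 0.996
grasp_force: 0.0
```

>>> step_arm(
  steps=[
    [0.2,0.487,0,0,0,-0.867,-1],
    [0.2,0.487,0,0,0,-0.867,-1],
    [0.2,0.487,0,0,0,-0.867,-1],
    [0.2,0.487,0,0,0,-0.867,-1],
    [0.2,0.487,0,0,0,-0.867,-1],
    [0.2,0.487,0,0,0,-0.867,-1],
    [0.2,0.487,0,0,0,-0.867,-1],
  ],
)

```text
time_s: 2.48
position: [0.4493, -0.0273, 0.2603]
tcp_rot: [[-0.99, 0.141, -0.0], [0.141, 0.99, 0.0], [0.0, -0.0, -1.0]]
force: [-0.5, 0.8, 0.3]
opening: 1.0
grasp_force: 0.0
```

```bash
python3 go.py .448 -.0265 .12 172 .448 -.0265 .056 172; python3 - <<'E'
from rig import *; import cv2
cv2.imwrite("pics/s2.png",capture("side")["image"][:,:,::-1])
E
```

```text
2.4833 [ 0.4493 -0.0273  0.2603] [-0.5  0.8  0.3] [-1.77481764e+01  1.57161191e+01  1.05273209e+02 -2.61912595e-03
  5.90227962e+01 -9.96325276e+01]
[0.005, 0.002, 0.468, -0.0, -0.0, -0.003]
[0.005, 0.002, 0.681, -0.0, -0.0, -0.003]
```

View pics/s2.png

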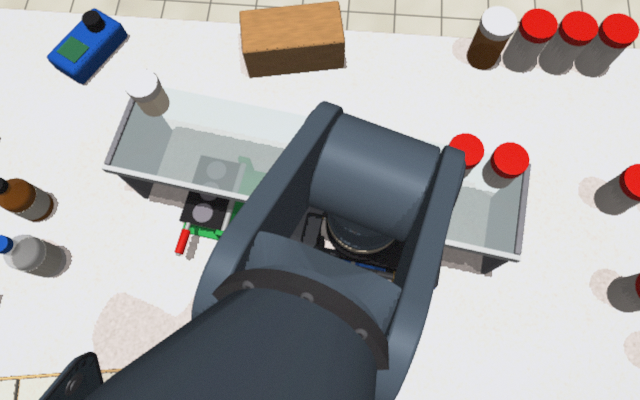

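The side view now shows the arm hanging over the blue grip. The wrist hides the blue plate, and the green plate is untouched with its grip at (182,241). I'll descend part of the way and check with the wrist camera.

>>> step_arm(
  steps=[
    [0.005,0.002,0.1,0,0,-0.003,-1],
    [0.005,0.002,0.2,0,0,-0.003,-1],
    [0.005,0.002,0.3,0,0,-0.003,-1],
    [0.005,0.002,0.4,0,0,-0.003,-1],
    [0.005,0.002,0.44,0,0,-0.003,-1],
    [0.005,0.002,0.44,0,0,-0.003,-1],
  ],
)

```text
time_s: 3.03
position: [0.4457, -0.027, 0.1258]
tcp_rot: [[-0.99, 0.142, -0.006], [0.142, 0.99, 0.002], [0.007, 0.001, -1.0]]
force: [-0.3, 0.6, 0.3]
opening: 1.0
grasp_force: 0.0
```

```bash
python3 - <<'E'
from h import *; from rig import *
s=read_state(); c=capture("wrist"); T=np.eye(4);T[:3,:3]=s["tcp_rot"];T[:3,3]=s["position"]
c["world_from_camera"]=T@c["T_tool_cam"]
cv2.imwrite("pics/w.png",c["image"][:,:,::-1])
m=mask(c,(0,120,60),(10,255,255),(0,0,640,400)); r=cv2.minAreaRect(big(m)); b=cv2.boxPoints(r)
print(s["position"],s["force"].round(1),r,[onz(c,p,.05).round(4).tolist() for p in b],onz(c,r[0],.05))
E
```

```text
[ 0.44569306 -0.02695505  0.12583429] [-0.3  0.6  0.3] ((321.0, 221.5), (53.0, 20.0), 90.0) [[0.4287, -0.0306, 0.05], [0.4308, -0.0166, 0.05], [0.4707, -0.022, 0.05], [0.4685, -0.0367, 0.05]] [ 0.44923837 -0.0264059   0.05      ]
```

View pics/w.png

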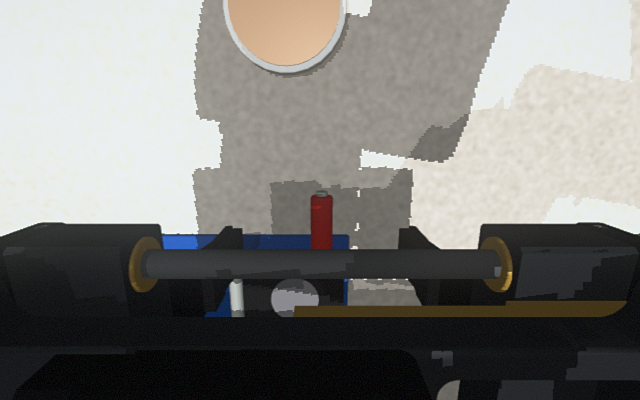

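The wrist view shows the red roller upright at column 321, midway between the fingers at about columns 240 and 400. The lateral position and yaw are right, so I'll go down.

```bash
python3 go.py .448 -.0265 .0565 172
```

```text
3.0833 [ 0.4467 -0.0271  0.1272] [ 0.2 -0.  -0.1] [-1.78321895e+01  2.91389302e+01  1.13308160e+02  4.98863590e-03
  3.77640860e+01 -9.97133298e+01]
[-0.005, 0.002, 0.236, 0.001, -0.005, -0.003]
```

>>> step_arm(
  steps=[
    [-0.005,0.002,0.06,0,0,-0.003,-1],
    [-0.005,0.002,0.12,0,0,-0.003,-1],
    [-0.005,0.002,0.18,0,0,-0.003,-1],
    [-0.005,0.002,0.236,0,0,-0.003,-1],
    [-0.005,0.002,0.236,0,0,-0.003,-1],
    [-0.005,0.002,0.236,0,0,-0.003,-1],
  ],
)

```text
time_s: 3.58
position: [0.4497, -0.0266, 0.0582]
tcp_rot: [[-0.991, 0.136, 0.001], [0.136, 0.991, -0.0], [-0.001, -0.0, -1.0]]
force: [-0.7, -0.1, 0.6]
opening: 0.999
grasp_force: 0.0
```

```bash
python3 go.py .448 -.0265 .0565 172; python3 - <<'E'
from rig import *; import cv2, numpy as np
s=read_state();print(s["tcp_rot"].round(4).tolist())
cv2.imwrite("pics/st.png",cv2.resize(np.hstack([capture("side")["image"],capture("wrist")["image"]]),(800,250))[:,:,::-1])
E
```

```text
3.5833 [ 0.4497 -0.0266  0.0582] [-0.7 -0.1  0.6] [-1.76473277e+01  3.77096205e+01  1.15208818e+02  1.54160849e-03
  2.70450744e+01 -9.98227605e+01]
[0.006, -0.001, 0.006, -0.0, 0.001, 0.004]
[[-0.9907, 0.1362, 0.0006], [0.1362, 0.9907, -0.0002], [-0.0006, -0.0001, -1.0]]
```

View pics/st.png

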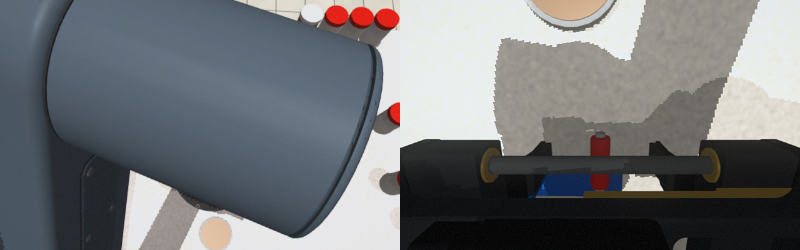

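The roller at about (600,165) in the right half sits midway between the fingers. The side camera's view is blocked by the forearm. I'll close the gripper.

>>> step_arm(
  steps=[
    [0.006,0,0.006,0,0,0.004,1],
    [0.006,0,0.006,0,0,0.004,1],
    [0.006,0,0.006,0,0,0.004,1],
    [0.006,0,0.006,0,0,0.004,1],
    [0.006,0,0.006,0,0,0.004,1],
    [0.006,0,0.006,0,0,0.004,1],
    [0.006,0,0.006,0,0,0.004,1],
    [0.006,0,0.006,0,0,0.004,1],
  ],
)

```text
time_s: 4.35
position: [0.4473, -0.0257, 0.0558]
tcp_rot: [[-0.991, 0.137, -0.0], [0.137, 0.991, 0.0], [0.0, 0.0, -1.0]]
force: [-0.9, -0.4, -0.0]
opening: 0.481
grasp_force: 0.0
```

```bash
python3 go.py .448 -.0265 .0565 172; python3 - <<'E'
from rig import *; s=read_state();print(s["opening"],s["grasp_force"],s["tcp_rot"].round(3).tolist())
import numpy as np
t=np.radians(np.arange(0,181,7.5)); print(np.c_[np.degrees(t),(65*(np.cos(t)-1)/300).round(3),(-65*np.sin(t)/300).round(3)].tolist())
E
```

```text
4.35 [ 0.4473 -0.0257  0.0558] [-0.9 -0.4 -0. ] [-1.76306116e+01  3.79615124e+01  1.15577764e+02  2.15271326e-03
  2.64653382e+01 -9.97501649e+01]
[-0.003, -0.002, -0.002, 0.0, -0.0, 0.003]
0.4810318117876664 0.0 [[-0.991, 0.137, -0.0], [0.137, 0.991, 0.0], [0.0, 0.0, -1.0]]
[[0.0, 0.0, -0.0], [7.499999999999999, -0.002, -0.028], [14.999999999999998, -0.007, -0.056], [22.5, -0.016, -0.083], [29.999999999999996, -0.029, -0.108], [37.5, -0.045, -0.132], [45.0, -0.063, -0.153], [52.50000000000001, -0.085, -0.172], [59.99999999999999, -0.108, -0.188], [67.5, -0.134, -0.2], [75.0, -0.161, -0.209], [82.5, -0.188, -0.215], [90.0, -0.217, -0.217], [97.5, -0.245, -0.215], [105.00000000000001, -0.273, -0.209], [112.5, -0.3, -0.2], [119.99999999999999, -0.325, -0.188], [127.50000000000001, -0.349, -0.172], [135.0, -0.37, -0.153], [142.5, -0.389, -0.132], [150.0, -0.404, -0.108], [157.5, -0.417, -0.083], [165.0, -0.426, -0.056], [172.5, -0.431, -0.028], [180.0, -0.433, -0.0]]
```

>>> step_arm(
  steps=[
    [0,0,0,0,0,0,1],
    [0,0,0,0,0,0,1],
    [0,0,0,0,0,0,1],
    [0,0,0,0,0,0,1],
    [0,0,0,0,0,0,1],
    [0,0,0,0,0,0,1],
    [0,0,0,0,0,0,1],
    [0,0,0,0,0,0,1],
  ],
)

```text
time_s: 5.02
position: [0.4473, -0.0262, 0.0558]
tcp_rot: [[-0.991, 0.137, -0.0], [0.137, 0.991, -0.001], [-0.0, -0.001, -1.0]]
force: [-1.6, -5.0, -1.2]
opening: 0.171
grasp_force: 29.9
```

It's gripped, at about 30 N. I'll start the arc with the first 45°.

>>> step_arm(
  steps=[
    [0,-0.002,-0.028,0,0,0,1],
    [0,-0.007,-0.056,0,0,0,1],
    [0,-0.016,-0.083,0,0,0,1],
    [0,-0.029,-0.108,0,0,0,1],
    [0,-0.045,-0.132,0,0,0,1],
    [0,-0.063,-0.153,0,0,0,1],
    [0,-0.063,-0.153,0,0,0,1],
  ],
)

```text
time_s: 5.6
position: [0.4445, -0.0456, 0.1026]
tcp_rot: [[-0.991, 0.137, 0.0], [0.137, 0.991, -0.001], [-0.0, -0.001, -1.0]]
force: [-1.9, -4.5, -5.6]
opening: 0.176
grasp_force: 29.9
```

>>> step_arm(
  steps=[
    [0,-0.022,-0.019,0,0,0,1],
    [0,-0.045,-0.035,0,0,0,1],
    [0,-0.071,-0.047,0,0,0,1],
    [0,-0.098,-0.056,0,0,0,1],
    [0,-0.125,-0.062,0,0,0,1],
    [0,-0.154,-0.064,0,0,0,1],
    [0,-0.154,-0.064,0,0,0,1],
  ],
)

```text
time_s: 6.18
position: [0.4377, -0.0911, 0.121]
tcp_rot: [[-0.99, 0.139, -0.001], [0.139, 0.99, 0.001], [0.001, 0.001, -1.0]]
force: [-1.1, -0.1, -5.4]
opening: 0.173
grasp_force: 30.0
```

>>> step_arm(
  steps=[
    [0,-0.028,0.002,0,0,0,1],
    [0,-0.056,0.008,0,0,0,1],
    [0,-0.083,0.017,0,0,0,1],
    [0,-0.108,0.029,0,0,0,1],
    [0,-0.132,0.045,0,0,0,1],
    [0,-0.153,0.064,0,0,0,1],
    [0,-0.153,0.064,0,0,0,1],
  ],
)

```text
time_s: 6.77
position: [0.431, -0.1371, 0.1007]
tcp_rot: [[-0.991, 0.137, -0.002], [0.137, 0.991, 0.0], [0.002, -0.0, -1.0]]
force: [-5.1, -2.8, 2.0]
opening: 0.174
grasp_force: 30.0
```

>>> step_arm(
  steps=[
    [0,-0.019,0.021,0,0,0,1],
    [0,-0.034,0.045,0,0,0,1],
    [0,-0.047,0.07,0,0,0,1],
    [0,-0.056,0.097,0,0,0,1],
    [0,-0.061,0.125,0,0,0,1],
    [0,-0.063,0.151,0,0,0,1],
    [0,-0.063,0.151,0,0,0,1],
    [0,-0.063,0.151,0,0,0,1],
  ],
)

```text
time_s: 7.43
position: [0.4284, -0.155, 0.0558]
tcp_rot: [[-0.991, 0.137, -0.002], [0.137, 0.991, 0.001], [0.002, 0.0, -1.0]]
force: [-5.0, -1.7, -0.5]
opening: 0.173
grasp_force: 29.9
```

Back at the starting height on the far side with little force, so the plate is down. I'll open the gripper and wait.

>>> step_arm(
  steps=[
    [0,0,0,0,0,0,-1],
    [0,0,0,0,0,0,-1],
    [0,0,0,0,0,0,-1],
    [0,0,0,0,0,0,-1],
    [0,0,0,0,0,0,-1],
    [0,0,0,0,0,0,-1],
    [0,0,0,0,0,0,-1],
    [0,0,0,0,0,0,-1],
  ],
)

```text
time_s: 8.1
position: [0.4296, -0.1544, 0.0565]
tcp_rot: [[-0.991, 0.137, 0.0], [0.137, 0.991, -0.0], [-0.0, -0.0, -1.0]]
force: [-0.0, -0.2, -0.2]
opening: 0.695
grasp_force: 0.0
```

>>> step_arm(
  steps=[
    [0,0,0,0,0,0,-1],
    [0,0,0,0,0,0,-1],
    [0,0,0,0,0,0,-1],
    [0,0,0,0,0,0,-1],
    [0,0,0,0,0,0,-1],
    [0,0,0,0,0,0,-1],
  ],
)

```text
time_s: 8.6
position: [0.4295, -0.1544, 0.0564]
tcp_rot: [[-0.991, 0.137, 0.0], [0.137, 0.991, 0.0], [-0.0, 0.0, -1.0]]
force: [-1.2, 0.2, -0.2]
opening: 0.992
grasp_force: 0.0
```

>>> step_arm(
  steps=[
    [0,0,-0.05,0,0,0,-1],
    [0,0,-0.15,0,0,0,-1],
    [0,0,-0.27,0,0,0,-1],
    [0,0,-0.4,0,0,0,-1],
    [0,0,-0.53,0,0,0,-1],
    [0,0,-0.65,0,0,0,-1],
    [0,0,-0.75,0,0,0,-1],
    [0,0,-0.75,0,0,0,-1],
  ],
)

```text
time_s: 9.27
position: [0.4324, -0.1562, 0.2874]
tcp_rot: [[-0.991, 0.137, 0.011], [0.137, 0.991, -0.008], [-0.012, -0.006, -1.0]]
force: [1.7, -0.7, -0.9]
opening: 1.008
grasp_force: 0.0
```

>>> step_arm(
  steps=[
    [0.05,-0.1,0,0,0,0,-1],
    [0.1,-0.23,0,0,0,0,-1],
    [0.15,-0.36,0,0,0,0,-1],
    [0.2,-0.49,0,0,0,0,-1],
    [0.25,-0.62,0,0,0,0,-1],
    [0.3,-0.75,0,0,0,0,-1],
    [0.35,-0.88,0,0,0,0,-1],
    [0.35,-0.95,0,0,0,0,-1],
  ],
)

```text
time_s: 9.93
position: [0.2832, -0.4256, 0.2807]
tcp_rot: [[-0.99, 0.141, -0.002], [0.141, 0.99, -0.001], [0.002, -0.001, -1.0]]
force: [0.5, -0.0, -0.2]
opening: 1.004
grasp_force: 0.0
```

```bash
python3 - <<'E'
from rig import *; import cv2, numpy as np
s=read_state();print(s["time_s"],s["position"],s["force"].round(1))
cv2.imwrite("pics/end.png",cv2.resize(np.hstack([capture("side")["image"][100:320,80:560],capture("top")["image"][100:320,80:560]]),(800,183))[:,:,::-1])
E
```

```text
9.9333 [ 0.28320744 -0.42559114  0.28066335] [ 0.5 -0.  -0.2]
```

View pics/end.png

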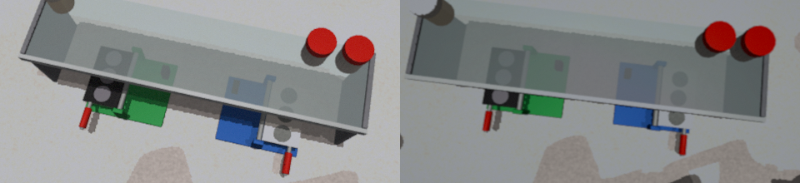

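The side and top views show the blue plate lying to the right, white side up, with its grip at about (287,162) and (683,145). The green plate and the shelf are unchanged. I'll check the grip heights before handing in.

```bash
python3 - <<'E'
from h import *; from rig import *
for k,(wt,wsd) in {"blue":((400,245,450,300),(405,270,445,320)),"green":((170,225,200,270),(165,220,195,265))}.items():
    q=[]
    for n,w in(("top",wt),("side",wsd)):
        c=capture(n); r=cv2.minAreaRect(big(mask(c,(0,120,60),(10,255,255),w))); q+=[c,r[0]]; print(k,n,r)
    print(k,tri(*q).round(4))
E
```

```text
blue top ((418.9586181640625, 273.49658203125), (7.806275367736816, 23.4188289642334), 4.763641834259033)
blue side ((423.7837829589844, 295.79730224609375), (8.713146209716797, 25.646240234375), 9.462322235107422)
blue [ 0.4327 -0.1549  0.0507]
green top ((184.48825073242188, 245.2332305908203), (7.646553993225098, 23.692731857299805), 10.007979393005371)
green side ((182.15000915527344, 241.0500030517578), (7.905693054199219, 24.6657657623291), 18.434947967529297)
green [0.4938 0.271  0.0527]
```

Both grips sit at about 50 mm, and the green one has not moved.

```bash
python3 -c "
from rig import *;print(hand_in())"
```

```text
the job is handed in; nothing more can be done
None
```

The blue-stand plate is turned over, lying flat with its white side up and released; the green plate hasn't moved, no contact with the shelf showed up, and the job is handed in.

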